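# Latch the drip tray to the drain box

## Robot

A 6-joint arm with a two-finger parallel gripper is mounted at the origin on the work surface. World frame = base frame: x ahead of the robot, y to its left, z up, the work surface at z = 0. Lengths are in mm, angles in rad, forces in N, time in s.
With the tool pointing down it reaches from about 400 to 925 mm from the base axis. Payload 12.5 kg.
Tool frame: the origin (TCP) lies midway between the tips of the shut fingers; the grasp point (between the pads) lies 19 mm behind it; z points along the fingers, y is the direction in which the jaws open and shut (so a half turn about z gives the same grasp; the last joint's range is limited). The gripper opens to 95 mm and grips with 3 to 60 N. Pads are 20 mm wide; open, the fingers measure 119 mm over their backs; the gripper's body (75 mm by 180 mm) begins 59 mm behind the grasp point.
Start: joints at [-1.26, 0.491, 1.559, -0, 1.092, -0.106], TCP at [253.047, -571.502, 214.661] pointing down, gripper open.
Joint ranges: [-3.1, 3.1], [-0.84, 2.19], [0.05, 2.79], [-1.13, 4.28], [0.06, 2.93], [-2.69, 2.69]. Speed limits (rad/s): [2.22, 2.22, 2.79, 3.14, 3.14, 3.14].

## Interface

Orientations are given as [roll, pitch, yaw] about the fixed x, y, z axes, in that order (R = Rz(yaw) Ry(pitch) Rx(roll)).
In Python, from cell import env gives the robot as it stands.
- The arm moves only by the tool drive_tool, never from a script. Its argument "increments" is a list of rows, each a list of 2 entries, a list of its own where there are three numbers: the shift along the tool's x, y, z as a fraction of full scale, then the turn, a rotation vector about the tool's x, y, z as a fraction of full scale. In form: [[[x, y, z], [ax, ay, az]], ...]. A call has 1 to 5 rows; each row shifts and turns the commanded pose from where the row before left it, along the tool's axes as they then stand; what a row does not reach is not made up. Full scale, the value 1, is 30 mm for a shift and 0.08 rad for a turn. A row lasts 1/12 s, in which the tool goes at most 41.7 mm and 7.16 degrees, less where a joint would pass 70% of its speed; a pose out of reach is approached as far as the arm can. A call with a number of a shift or a turn outside -1 to 1 is refused whole. A call with a gripper value outside its range is refused whole. "jaw" is the opening, from -1 (shut) to 1 (fully open), so that 0 is half open, set as the call begins (left out, the last holds). The fingers move at their own pace and stop on an object; the grip force is fixed at half the most. Time passes only in rows, so rows that do not move let the fingers close. It gives the time, the measured TCP pose, the force and the opening at its end, in the units of the state.
- env.state(): the state, without advancing time (a new reading comes with each control period).
- env.read_camera(name): name is "side" or "top" or "wrist"; returns a dict with "pixels" (384x512x3 uint8, blue, green, red), "vertical_fov" (degrees; the focal length in pixels is half the picture's height over the tangent of half this angle, whatever the lens; pixels are square), "cx", "cy" (the principal point, pixels), "world_to_cam" (4x4, takes a point from world to camera coordinates). Camera axes: x right, y down, z forward; pixel columns grow to the right and rows downward; lengths in mm; the calibration is good to about 2 mm. A picture is of the moment at which its call begins. There is no depth.
- env.job_done(): hands the job in, once; it reports no verdict.
Trained networks look in a picture, given as the dict that the camera call returned (one of the last four; its "shot" number tells which), for a name from the list of things; names that differ only in an ending like _2 or _b are one class to them, and where a whole thing is asked for, a point or a joint stands for the part that bears it (a point fixed in the world has none). Each returns a list of dicts, best first, with "score" (0 to 1); they miss things now and then, are a little off and sometimes report something else, mostly with a low value. They report only what shows in the picture. A call takes as long as a camera call. They do not tell look-alikes from the thing itself.
- env.boxes_of(target, picture): "point" ([x, y, z] in mm, in world coordinates, good to about 4 mm: the middle of the surface that is visible of it).
- env.tip_of(target, picture): "point" ([x, y, z] in mm, in world coordinates, good to about 4 mm: a listed point, or the origin of a listed thing).
The state is a dict: "t": time; "joints": joint angles; "qvel": joint speeds; "tau": joint torques, N m; "eef_pos": TCP position; "tcp_rot": TCP orientation; "ft_force": force on the tool from outside, world axes, zero at the start; "moment": the same for the moment, N m; "opening": opening from 0.0 (shut) to 1.0 (fully open).
Only numpy, scipy, OpenCV 4.12 (cv2) and the standard library are available. Lean on these libraries where they do the work, as an engineer would, in place of code of your own. Each camera call takes 0.05 s, during which the arm holds its last target.

## Task

The loose drip tray stands a little away from the drain box on the coffee counter. Slide it along its rails up to the rubber gasket, then turn the hook latch a full quarter turn by its upright knob so that the hook catches the tray's pin and draws the tray tight onto the gasket, and let go. Leave the drain valve alone and do not disturb the pitcher, cup, tamper or cookie jar.

Things in the scene. Friction and masses are not known exactly. Their poses are not given: they have to be found in the camera images.
- dock: Fixed docking station: dark base plate 240 x 370 x 6 mm; at its +y end a steel drain box (x -110 to 110, y -28 to 100 mm, top 50 mm above counter); at its -y end two rails 12 mm high. Origin on the counter straight below the latch's pivot, z up; the pivot is the line x = y = 0. The tray slides along +y to the box.
- tray_pin (a point): Top of the upright pin (12 mm thick, 33 mm tall) on the loose drip tray: a closed steel box 150 x 150 x 40 mm, 0.3 to 0.5 kg, slotted top, on the 6 mm plate between the rails (1.5 mm play), square to the dock. The pin is on the tray's middle line, 28 mm from its edge nearest the box and 122 mm from its outer (-y) face. In the dock's frame the tray touches the gasket with the pin at y = -68 mm.
- gasket_face (a point): Middle of the free face of the black rubber gasket strip on the drain box's side towards the tray: 135 mm wide, 26 mm high. It gives by up to 12 mm along the dock's +y at about 1.2 N per mm and springs back. With the tray touching it, or up to 7 mm short of it, the latch can catch the pin; shut, it holds the gasket pressed in 8 mm (pin at y = -60 mm in the dock's frame).
- latch (a joint): Angle of the hook latch on the drain box, 0 to 1.6 rad, growing counter-clockwise from above. At 0 (open) its straight lever lies along the dock's +x, parallel to the gasket; at 1.57 (shut) along +y, straight away from the tray. A crescent hook opposite, 58 to 70 mm above the counter, catches the pin from about 0.5 rad, fully drawn from 1.4. Stays where left; takes up to about 10 N at the knob.
- latch_knob (a point): Centre of the part to grip of the latch's upright round black knob: 20 mm diameter, standing at the lever's end 80 mm from the pivot, from 69 to 115 mm above the counter; this point is 95 mm above the counter. The lever's top is at 69 mm. The knob is fixed to the lever; it moves on a circle of 80 mm radius about the pivot and may turn between the fingers.
- valve (a joint): The drain valve, not to be turned: a short black bar knob (38 x 14 mm, top 94 mm above the counter) on a round dark base on the drain box at x = -85, y = 70 mm in the dock's frame. 0 as it stands; grows clockwise, rad.
- pitcher: Bystander: steel milk pitcher, 80 mm diameter, 105 mm high, with a handle. Origin at the centre of its underside.
- cup: Bystander: blue ceramic cup, 86 mm diameter, 65 mm high, with a handle. Origin at the centre of its underside.
- tamper: Bystander: coffee tamper, steel foot 58 mm diameter, wooden grip, 90 mm high. Origin at the centre of its underside.
- jar: Bystander: glass cookie jar, 110 mm diameter, 164 mm high with its lid. Origin at the centre of its underside.
There are look-alikes about, which are no part of the job. What is shaped like the part that bears tray_pin but purple or red is not meant.

How it is judged:
By the outcome, as a careful person would: the job done as asked, in the order asked, and still so for the second after the job is handed in, with the robot touching nothing.
It also fails if it takes over 54 s, if anything falls off the work surface, if the arm or the gripper's body presses on something with over 40 N, if the wrist force passes 120 N, or if a joint passes its speed limit or range.

## Working session

There is one attempt and no reset: what is moved stays moved. The work goes in short steps, Python scripts to look and compute and a tool call to move; the robot and the scene stay as the last step left them, time stands still between calls to the robot, and variables do not carry over. Pictures are saved under pics/ and viewed, and the job is handed in when it is done.

Besides the shell and the picture viewer there is one more tool, called after "Request:" as name(argument=value, ...), one argument or row to a line, values as JSON. drive_tool: Moves the arm, as the interface text tells. Its arguments: {"type":"object","properties":{"increments":{"type":"array","items":{"type":"array"}},"jaw":{"type":"number"}},"required":["increments"]}

```bash
mkdir -p pics; ls; cat > h.py <<'E'
import numpy as np, cv2
from cell import env
def shot(n,f):
    p=env.read_camera(n); cv2.imwrite('pics/'+f,p['pixels']); return p
def proj(p,X):
    X=np.atleast_2d(X); W=np.array(p['world_to_cam']); c=(W[:3,:3]@X.T).T+W[:3,3]
    f=192/np.tan(np.radians(p['vertical_fov'])/2)
    return np.c_[p['cx']+f*c[:,0]/c[:,2],p['cy']+f*c[:,1]/c[:,2]]
def unproj(p,uv,z):
    W=np.array(p['world_to_cam']); f=192/np.tan(np.radians(p['vertical_fov'])/2)
    d=W[:3,:3].T@np.array([(uv[0]-p['cx'])/f,(uv[1]-p['cy'])/f,1]); o=-W[:3,:3].T@W[:3,3]
    return o+d*(z-o[2])/d[2]
E
python3 - <<'E'
from h import *
for n in ['top','side']:
    p=shot(n,n+'1.png')
    for t in ['dock','tray_pin','gasket_face','latch','latch_knob','valve','pitcher','cup','tamper','jar']:
        for fn in ['tip_of']:
            try:
                for r in getattr(env,fn)(t,p)[:3]: print(n,t,np.round(r['point'],0),round(r['score'],2),np.round(proj(p,r['point'])[0]))
            except Exception as e: print(t,fn,e)
print(env.state())
E
```

```text
pics
top dock [558. 101.  -0.] 0.91 [219. 177.]
top tray_pin [ 283. -235.   72.] 0.84 [327. 265.]
top tray_pin [539.   2.  79.] 0.59 [249. 179.]
top tray_pin [246. 384.  73.] 0.56 [118. 273.]
top gasket_face [546.  57.  27.] 0.45 [232. 179.]
latch tip_of it knows: cup, dock, gasket_face, jar, latch_knob, pitcher, tamper, tray_pin
valve tip_of it knows: cup, dock, gasket_face, jar, latch_knob, pitcher, tamper, tray_pin
top cup [508. 362.   1.] 0.86 [139. 190.]
top cup [558. 101.  -3.] 0.48 [219. 177.]
top tamper [636. 358.  -1.] 0.76 [143. 152.]
top tamper [550.  59.  27.] 0.19 [232. 178.]
top jar [ 680. -438.    0.] 0.65 [384. 144.]
side dock [558. 102.   3.] 0.93 [208. 237.]
side tray_pin [249. 383.  73.] 0.67 [231. 340.]
side tray_pin [536.  -4.  79.] 0.61 [236. 199.]
side gasket_face [547.  60.  27.] 0.37 [220. 223.]
latch tip_of it knows: cup, dock, gasket_face, jar, latch_knob, pitcher, tamper, tray_pin
side latch_knob [638.  87.  97.] 0.69 [187. 197.]
valve tip_of it knows: cup, dock, gasket_face, jar, latch_knob, pitcher, tamper, tray_pin
side cup [507. 362.   2.] 0.6 [153. 302.]
side tamper [632. 353.  -0.] 0.92 [120. 279.]
side tamper [533.  -2.  82.] 0.29 [237. 199.]
side jar [ 678. -436.   -4.] 0.92 [279. 147.]
{'t': 0.9, 'joints': array([-1.25961493e+00,  4.90906397e-01,  1.55893093e+00,  1.07734795e-05,
        1.09174110e+00, -1.05569524e-01]), 'qvel': array([ 2.16773679e-03, -4.74417320e-05,  1.31118317e-04,  1.24855935e-04,
       -1.59961402e-03, -4.37937747e-04]), 'tau': array([ 1.31284254e-03, -6.12449598e+01, -2.58426493e+01,  6.93382951e-02,
        4.45861893e-02, -8.00300882e-05]), 'eef_pos': array([ 253.0326728 , -571.47934309,  214.64629755]), 'tcp_rot': array([ 3.14157751e+00, -8.00934720e-06,  4.16745955e-01]), 'ft_force': array([ 0.373274  ,  0.45308231, -0.10488072]), 'moment': array([-0.0370196 , -0.03153717,  0.04345951]), 'opening': 0.9997334413409402}
```

```bash
python3 - <<'E'
import cv2
for n in ['top','side']:
    i=cv2.imread(f'pics/{n}1.png'); cv2.imwrite(f'pics/{n}1b.png',cv2.resize(i,(800,600),interpolation=cv2.INTER_CUBIC))
E
```

```text
(no output)
```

View pics/top1b.png

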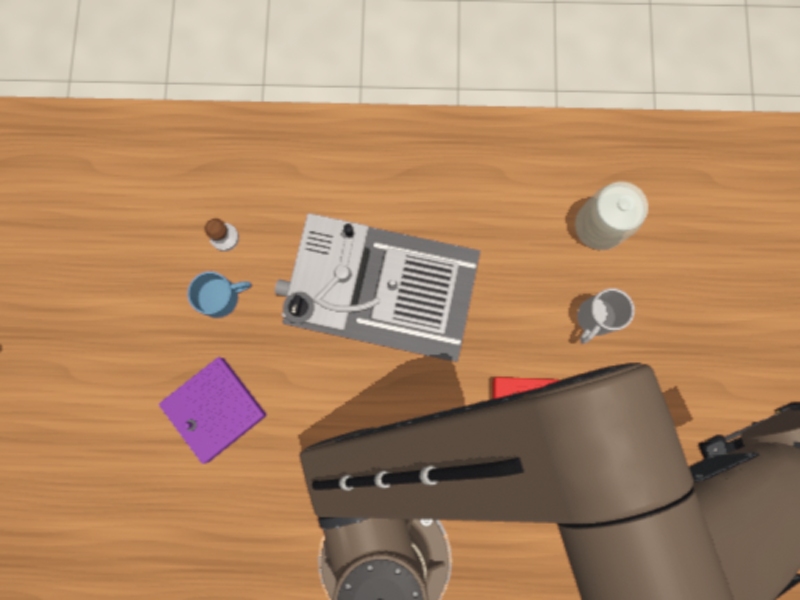

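View pics/side1b.png

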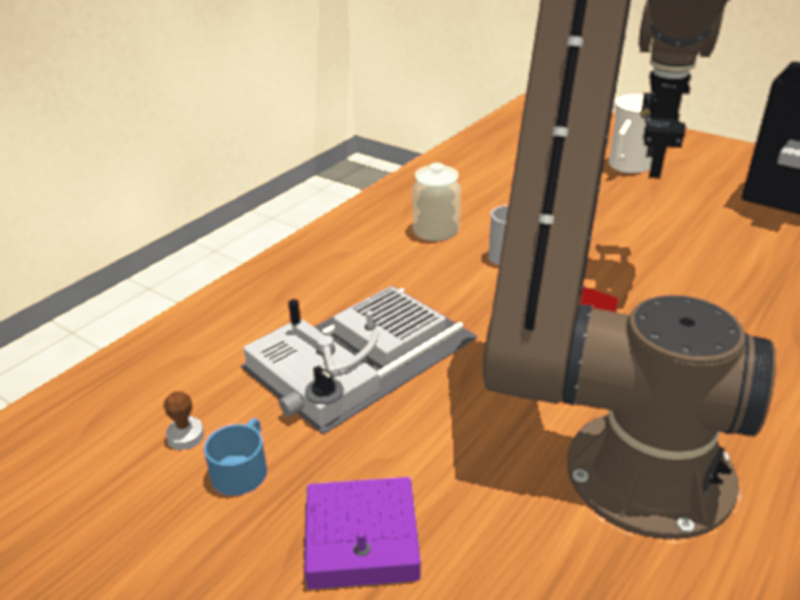

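The top picture shows the dock at the centre: pivot at about px (218,175), knob at (223,147), tray pin at (250,182). The purple look-alike is at the lower left and the red one is under the arm. Next I'll refine the dock pose.

```bash
python3 - <<'E'
from h import *
p=env.read_camera('top'); s=env.read_camera('side')
np.set_printoptions(suppress=True,precision=1)
import pickle; pickle.dump((p,s),open('ps.pkl','wb'))
th=-0.185;o=np.array([558,101.,0])
R=np.array([[np.cos(th),-np.sin(th),0],[np.sin(th),np.cos(th),0],[0,0,1]])
L=lambda X:(R@np.array(X,float).T).T+o
for nm,q,x0,y0,S in (('t',p,165,125,4.5),('s',s,140,175,4.5)):
    crop=cv2.resize(q['pixels'][y0:y0+125,x0:x0+170],None,fx=S,fy=S,interpolation=cv2.INTER_CUBIC)
    def poly(P,c):
        a=((proj(q,L(P))-[x0,y0]+.5)*S).astype(int); cv2.polylines(crop,[a.reshape(-1,1,2)],True,c,1)
    poly([[-120,-270,6],[120,-270,6],[120,100,6],[-120,100,6]],(0,255,0))
    poly([[-110,-28,50],[110,-28,50],[110,100,50],[-110,100,50]],(0,0,255))
    yp=-101
    poly([[-75,yp-122,46],[75,yp-122,46],[75,yp+28,46],[-75,yp+28,46]],(255,0,0))
    poly([[80,0,69],[80,0,115]],(255,0,255)); poly([[0,0,50],[0,0,70]],(255,0,255)); poly([[0,yp,46],[0,yp,79]],(255,0,255))
    cv2.imwrite(f'pics/{nm}2.png',crop)
E
```

```text
(no output)
```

View pics/t2.png

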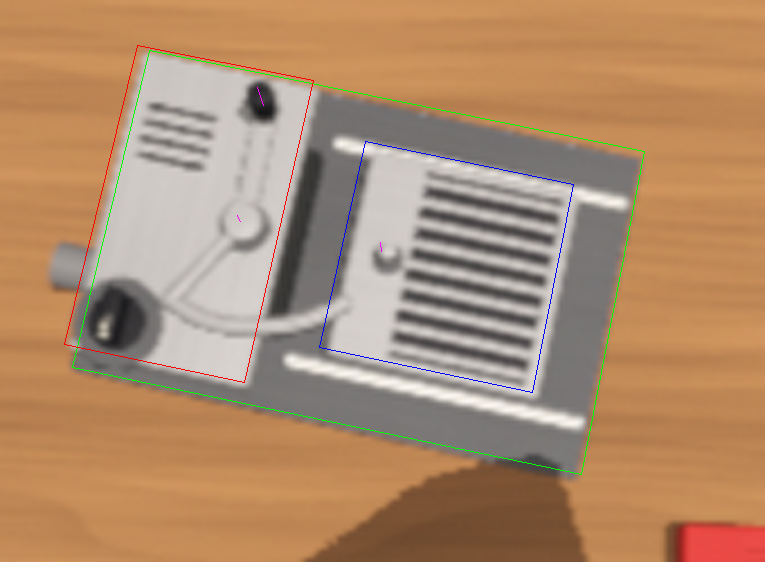

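View pics/s2.png

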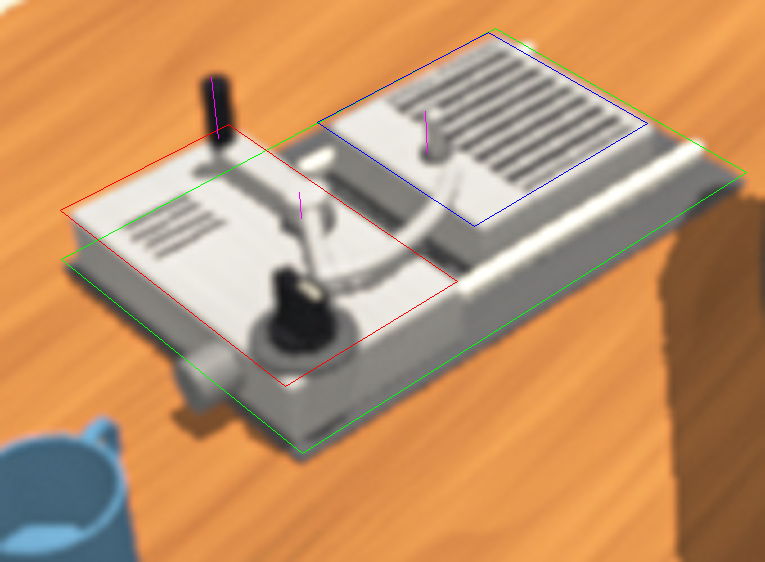

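```bash
python3 - <<'E'
from h import *
import pickle
from scipy.optimize import least_squares
p,s=pickle.load(open('ps.pkl','rb')); S=4.5
T=[([110,-28,50],(318,88)),([-110,-28,50],(247,383)),([80,0,115],(259,88)),([120,-270,6],(643,155)),([-120,-270,6],(580,474)),([120,100,6],(150,50)),
 ('pin',(387,250)),('tr0',(578,188)),('tr1',(537,395))]
D=[([110,-28,50],(233,130)),([-110,-28,50],(460,283)),([-110,100,50],(286,388)),([80,0,115],(215,77)),([80,0,69],(221,143)),([-120,-270,6],(745,176)),([-120,100,6],(302,455)),
 ('pin',(436,112)),('tr0',(494,35)),('tr1',(652,125)),('tr2',(473,228))]
def res(v,full=False):
    x,y,th,yp,a,b,c,d=v
    R=np.array([[np.cos(th),-np.sin(th),0],[np.sin(th),np.cos(th),0],[0,0,1]])
    out=[]
    for q,L,off,e in ((p,T,(165,125),(a,b)),(s,D,(140,175),(c,d))):
        for X,u in L:
            if X=='pin': X=[0,yp,79]
            elif X=='tr0': X=[75,yp-122,46]
            elif X=='tr1': X=[-75,yp-122,46]
            elif X=='tr2': X=[-75,yp+28,46]
            w=R@np.array(X,float)+[x,y,0]
            out.append(proj(q,w)[0]-(np.array(u)/S-.5*0+off)-e)
    out=np.array(out)
    return out if full else np.r_[out.ravel(),np.array([a,b,c,d])/1.0]
r=least_squares(res,[558,101,-.185,-101,0,0,0,0],loss='soft_l1')
np.set_printoptions(suppress=True,precision=3); print(r.x); print(res(r.x,True))
E
```

```text
[ 555.735   99.496   -0.19  -103.765   -0.248   -0.09     0.14    -1.004]
[[-0.693 -1.246]
 [-0.496  0.314]
 [ 0.068  0.182]
 [ 0.556 -0.204]
 [ 0.222  0.764]
 [ 0.274  0.237]
 [-0.266 -0.958]
 [ 0.175  0.059]
 [-0.18   0.212]
 [-0.528 -0.855]
 [-0.177  0.241]
 [ 0.031  0.167]
 [-0.29   0.504]
 [-0.022 -0.651]
 [ 0.725 -0.041]
 [ 0.31   0.177]
 [-1.243  0.067]
 [ 0.048 -0.375]
 [ 0.071  0.018]
 [ 1.466 -0.236]]
```

Request:
drive_tool(
  increments=[
    [[0.83,-0.57,0],[0,0,0]],
    [[0.83,-0.57,0],[0,0,0]],
    [[0.83,-0.57,0],[0,0,0]],
    [[0.83,-0.57,0],[0,0,0]],
    [[0.83,-0.57,0],[0,0,0]],
  ],
  jaw=-1,
)

```text
t: 1.42
eef_pos: [332.7, -441.7, 214.7]
tcp_rot: [3.141, -0.0, 0.416]
ft_force: [0.3, 1.0, 0.1]
opening: 0.705
```

Request:
drive_tool(
  increments=[
    [[0.83,-0.57,0],[0,0,0]],
    [[0.83,-0.57,0],[0,0,0]],
    [[0.83,-0.57,0],[0,0,0]],
    [[0.83,-0.57,0],[0,0,0]],
    [[0.83,-0.57,0],[0,0,0]],
  ],
)

```text
t: 1.83
eef_pos: [412.1, -313.0, 214.8]
tcp_rot: [3.141, -0.0, 0.417]
ft_force: [0.3, 0.2, -0.2]
opening: 0.352
```

Request:
drive_tool(
  increments=[
    [[0.83,-0.57,0],[0,0,0]],
    [[0.83,-0.57,0],[0,0,0]],
    [[0.83,-0.57,0],[0,0,0]],
    [[0.83,-0.57,0],[0,0,0]],
    [[0.83,-0.57,0],[0,0,0]],
  ],
)

```text
t: 2.25
eef_pos: [491.4, -184.4, 214.8]
tcp_rot: [3.141, -0.0, 0.417]
ft_force: [-0.5, -0.7, -0.1]
opening: 0.023
```

Request:
drive_tool(
  increments=[
    [[0.8,-0.5,0],[0,0,1]],
    [[0,0,0],[0,0,1]],
    [[0,0,0],[0,0,1]],
    [[0,0,0],[0,0,1]],
    [[0,0,0],[0,0,1]],
  ],
)

```text
t: 2.67
eef_pos: [506.7, -162.0, 214.7]
tcp_rot: [3.141, -0.0, 0.013]
ft_force: [-0.8, -0.1, 0.1]
opening: 0.006
```

Request:
drive_tool(
  increments=[
    [[0,0,0.5],[0,0,1]],
    [[0,0,0.5],[0,0,1]],
    [[0,0,0.5],[0,0,0.6]],
    [[0,0,0],[0,0,0]],
  ],
)

```text
t: 3.0
eef_pos: [505.6, -161.9, 167.5]
tcp_rot: [-3.141, 0.004, -0.193]
ft_force: [0.0, 0.5, 0.0]
opening: 0.008
```

```bash
python3 - <<'E'
from h import *
p=shot('wrist','w1.png'); s=shot('side','s3.png')
st=env.state();print(st['eef_pos'],st['tcp_rot'],st['joints'])
for t in ['dock','tray_pin','latch_knob','gasket_face']:
    for q,n in ((p,'w'),(s,'s')):
        for r in env.tip_of(t,q)[:3]: print(n,t,np.round(r['point'],0),round(r['score'],2),np.round(proj(q,r['point'])[0]))
E
```

```text
[ 506.61937775 -162.35848104  169.76201325] [-3.14153838e+00  5.69145282e-04 -1.89374739e-01] [-4.34280453e-01  4.13836626e-01  1.83829350e+00 -1.09827811e-04
  8.90027849e-01  1.32595978e+00]
w dock [550. 100.   5.] 0.77 [ 11. 178.]
s dock [552.  99.   3.] 0.61 [210. 237.]
w tray_pin [535.   1.  79.] 0.81 [ 63. 196.]
s tray_pin [536.  -5.  81.] 0.78 [236. 198.]
s tray_pin [246. 386.  74.] 0.66 [231. 341.]
s latch_knob [635.  90.  98.] 0.75 [187. 198.]
s latch_knob [ 683. -437.   -3.] 0.59 [278. 147.]
w gasket_face [544.  60.  27.] 0.62 [ 34. 183.]
s gasket_face [639.  86.  98.] 0.57 [187. 197.]
s gasket_face [547.  59.  26.] 0.53 [220. 224.]
```

View pics/w1.png

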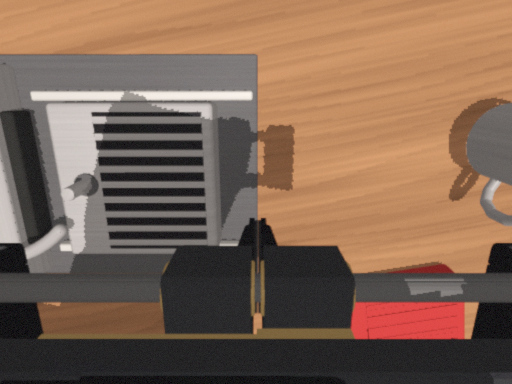

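View pics/s3.png

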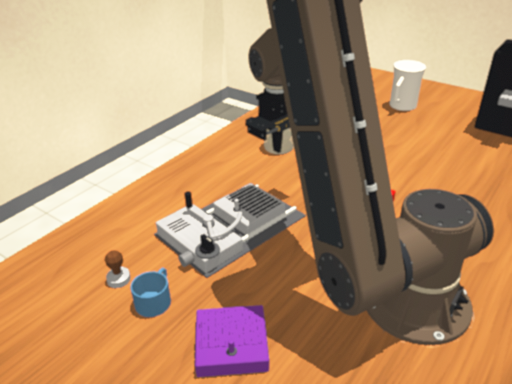

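```bash
python3 - <<'E'
from h import *
p=env.read_camera('wrist')
th=-.19;R=np.array([[np.cos(th),-np.sin(th),0],[np.sin(th),np.cos(th),0],[0,0,1]]);o=np.array([555.7,99.5,0])
for n,X in dict(plateTR=[120,-270,6],trayTR=[75,-226,46],trayTL=[75,-76,46],trayBR=[-75,-226,46],pin=[0,-104,79],gask=[67,-40,33]).items(): print(n,proj(p,R@X+o))
E
```

```text
plateTR [[260.87106542  54.49520816]]
trayTR [[211.9462613  102.99071052]]
trayTL [[ 43.68998151 102.87718056]]
trayBR [[217.62407184 254.79019591]]
pin [[ 67.74977952 194.16858769]]
gask [[ 15.78176102 111.44063519]]
```

The wrist view agrees with the fit: the tray edge is at column 217, the rail is level at row 95, and the pin is near (70,190). Descending behind the tray.

Request:
drive_tool(
  increments=[
    [[0,0,1],[0,0,0]],
    [[0,0,1],[0,0,0]],
    [[0,0,1],[0,0,0]],
    [[0,0,1],[0,0,0]],
    [[0,0,0.7],[0,0,0]],
  ],
)

```text
t: 3.97
eef_pos: [506.0, -162.1, 26.5]
tcp_rot: [-3.141, 0.001, -0.191]
ft_force: [0.8, -0.2, 0.1]
opening: 0.003
```

Request:
drive_tool(
  increments=[
    [[0,0,0],[0,0,0]],
    [[0,-0.4,0],[0,0,0]],
    [[0,0,0],[0,0,0]],
  ],
)

```text
t: 4.22
eef_pos: [509.5, -149.4, 29.7]
tcp_rot: [3.141, -0.001, -0.191]
ft_force: [0.8, 0.5, -0.0]
opening: 0.003
```

Request:
drive_tool(
  increments=[
    [[0,-0.2,0],[0,0,0]],
    [[0,-0.2,0],[0,0,0]],
    [[0,-0.2,0],[0,0,0]],
    [[0,-0.2,0],[0,0,0]],
    [[0,-0.2,0],[0,0,0]],
  ],
)

```text
t: 4.63
eef_pos: [515.3, -121.1, 29.5]
tcp_rot: [3.141, -0.002, -0.191]
ft_force: [-1.2, -6.4, 5.8]
opening: 0.005
```

Request:
drive_tool(
  increments=[
    [[0,-0.15,0],[0,0,0]],
    [[0,-0.15,0],[0,0,0]],
    [[0,0,0],[0,0,0]],
  ],
)

```text
t: 4.88
eef_pos: [517.0, -111.8, 29.3]
tcp_rot: [3.141, -0.002, -0.19]
ft_force: [0.4, -0.6, 1.5]
opening: 0.003
```

Request:
drive_tool(
  increments=[
    [[0,-0.13,0],[0,0,0]],
    [[0,-0.13,0],[0,0,0]],
    [[0,-0.07,0],[0,0,0]],
    [[0,0,0],[0,0,0]],
  ],
)

```text
t: 5.22
eef_pos: [518.7, -102.5, 29.2]
tcp_rot: [3.141, -0.001, -0.191]
ft_force: [-0.4, -3.7, 2.0]
opening: 0.005
```

```bash
python3 - <<'E'
from h import *
p=shot('top','t4.png'); s=shot('side','s4.png'); 
print(env.state()['ft_force'],env.state()['eef_pos'])
cv2.imwrite('pics/s4b.png',cv2.resize(s['pixels'][175:300,140:310],None,fx=4.5,fy=4.5,interpolation=cv2.INTER_CUBIC))
cv2.imwrite('pics/t4b.png',cv2.resize(p['pixels'][125:250,165:335],None,fx=4.5,fy=4.5,interpolation=cv2.INTER_CUBIC))
E
```

```text
[ 0.06844156 -1.35802242  1.55453729] [ 518.49269179 -102.51362166   28.92595362]
```

View pics/s4b.png

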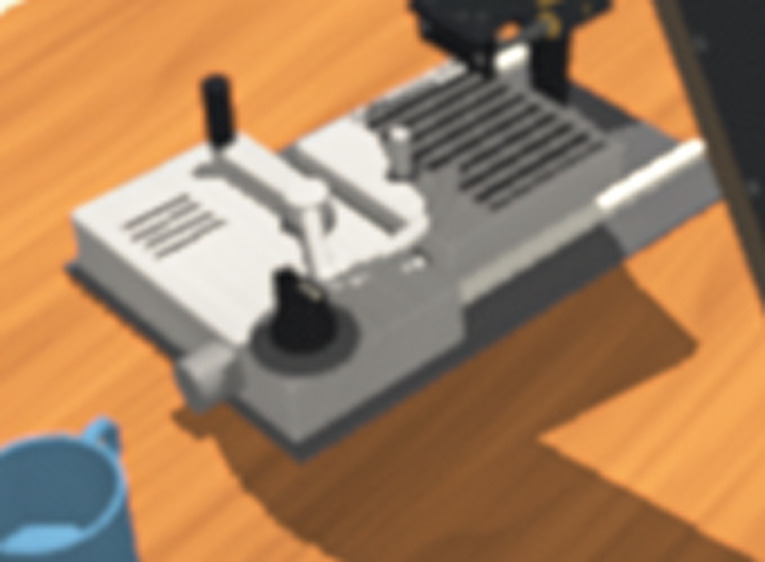

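View pics/t4b.png

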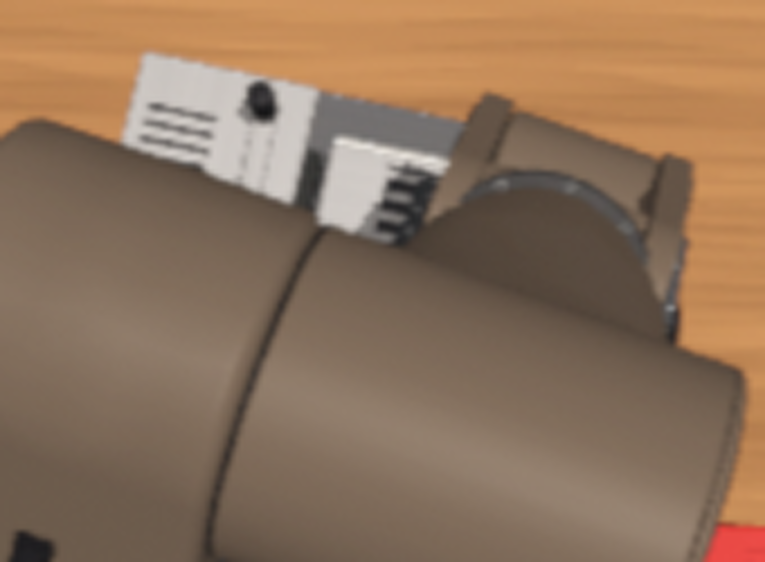

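Request:
drive_tool(
  increments=[
    [[0,-0.1,0],[0,0,0]],
    [[0,0,0],[0,0,0]],
    [[0,0,0],[0,0,0]],
  ],
)

```text
t: 5.57
eef_pos: [518.9, -99.6, 28.7]
tcp_rot: [3.141, -0.0, -0.191]
ft_force: [-0.2, -3.9, 2.9]
opening: 0.005
```

Request:
drive_tool(
  increments=[
    [[0,-0.1,0],[0,0,0]],
    [[0,0,0],[0,0,0]],
    [[0,0,0],[0,0,0]],
  ],
)

```text
t: 5.82
eef_pos: [519.4, -96.6, 28.6]
tcp_rot: [3.142, -0.0, -0.191]
ft_force: [1.2, -2.6, 3.0]
opening: 0.003
```

Request:
drive_tool(
  increments=[
    [[0,-0.1,0],[0,0,0]],
    [[0,0,0],[0,0,0]],
    [[0,0,0],[0,0,0]],
  ],
)

```text
t: 6.07
eef_pos: [519.7, -93.8, 28.6]
tcp_rot: [3.141, 0.0, -0.191]
ft_force: [-0.2, -3.5, 3.7]
opening: 0.005
```

```bash
python3 - <<'E'
from h import *
for i in range(3):
  s=env.read_camera('side'); print(env.state()['ft_force'],env.state()['eef_pos'])
cv2.imwrite('pics/s5b.png',cv2.resize(s['pixels'][175:300,140:310],None,fx=4.5,fy=4.5,interpolation=cv2.INTER_CUBIC))
p=env.read_camera('top')
cv2.imwrite('pics/t5b.png',cv2.resize(p['pixels'][125:225,205:285],None,fx=6,fy=6,interpolation=cv2.INTER_CUBIC))
th=-.19;R=np.array([[np.cos(th),-np.sin(th),0],[np.sin(th),np.cos(th),0],[0,0,1]]);o=np.array([555.7,99.5,0])
for y in (-74,-71,-68,-65,-62): print(y,(proj(s,R@[0,y,79]+o)[0]-[.14,-1]-[140,175])*4.5)
for t in ['tray_pin']:
    for r in env.tip_of(t,s)[:3]: print(t,np.round(r['point'],0),R.T@(r['point']-o))
E
```

```text
[-1.8546865  -4.04301659  2.97298878] [519.75951949 -93.78424317  28.58144514]
[-0.27894008 -4.2891271   4.7661397 ] [519.76801664 -93.75947653  28.5955985 ]
[-1.03895015 -4.35453485  4.52357726] [519.78540799 -93.76426333  28.60890155]
-74 [394.15964021 132.00433791]
-71 [390.4507687  134.01437331]
-68 [386.73290265 136.02928332]
-65 [383.00600932 138.0490857 ]
-62 [379.27005578 140.07379829]
tray_pin [248. 384.  74.] [-356.12723139  221.42695197   73.6       ]
tray_pin [543.  32.  80.] [  0.3142934  -68.88019468  80.3       ]
```

View pics/s5b.png

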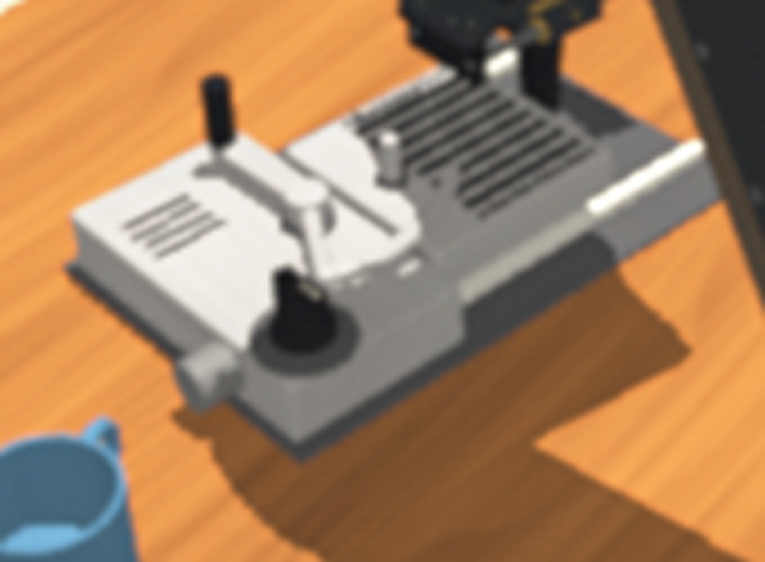

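View pics/t5b.png

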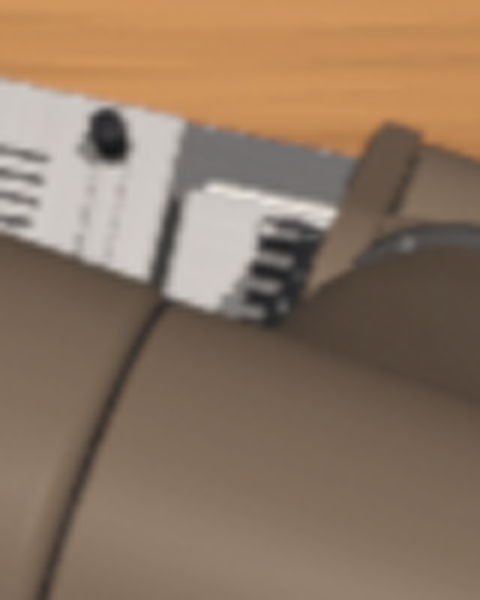

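Request:
drive_tool(
  increments=[
    [[0,-0.1,0],[0,0,0]],
    [[0,0,0],[0,0,0]],
    [[0,0,0],[0,0,0]],
  ],
)

```text
t: 6.57
eef_pos: [520.2, -91.0, 28.6]
tcp_rot: [3.141, 0.0, -0.191]
ft_force: [-1.8, -7.2, 4.3]
opening: 0.003
```

```bash
python3 - <<'E'
from h import *
for i in range(3):
  s=env.read_camera('side'); print(env.state()['ft_force'],env.state()['eef_pos'])
E
```

```text
[-2.44474819 -6.48586295  4.08121509] [520.20115546 -90.98511725  28.60904101]
[-1.7449694  -7.18322871  4.72841493] [520.22006922 -90.98858861  28.62464677]
[-2.71143812 -5.91818137  3.99050485] [520.20773367 -90.97220148  28.60605431]
```

Force rose about 3 N over the last 3 mm, so the tray is on the gasket. Now I'll back off, lift and open the jaws.

Request:
drive_tool(
  increments=[
    [[0,0.5,0],[0,0,0]],
    [[0,0.7,0],[0,0,0]],
    [[0,0,-1],[0,0,0]],
    [[0,0,-1],[0,0,0]],
    [[0,0,-1],[0,0,0]],
  ],
)

```text
t: 7.13
eef_pos: [512.9, -125.8, 119.0]
tcp_rot: [-3.141, 0.002, -0.192]
ft_force: [0.6, 0.4, -0.2]
opening: 0.008
```

Request:
drive_tool(
  increments=[
    [[0,0,-1],[0,0,0]],
    [[0,0,-0.7],[0,0,0]],
    [[0,0,0],[0,0,0]],
  ],
  jaw=0,
)

```text
t: 7.38
eef_pos: [514.9, -126.1, 173.3]
tcp_rot: [3.141, -0.006, -0.191]
ft_force: [1.1, -0.5, 0.6]
opening: 0.16
```

Request:
drive_tool(
  increments=[
    [[0.33,-0.96,0],[0,0,0]],
    [[0.33,-0.96,0],[0,0,0]],
    [[0.33,-0.96,0],[0,0,0]],
    [[0.33,-0.96,0],[0,0,0]],
    [[0.33,-0.96,0],[0,0,0]],
  ],
)

```text
t: 7.8
eef_pos: [589.6, 7.7, 168.5]
tcp_rot: [-3.141, 0.002, -0.191]
ft_force: [0.7, -0.2, 0.9]
opening: 0.478
```

Request:
drive_tool(
  increments=[
    [[0.33,-0.96,0],[0,0,0]],
    [[0.33,-0.96,0],[0,0,0]],
    [[0.33,-0.96,0],[0,0,0]],
    [[0,0,0],[0,0,0]],
    [[0,0,0],[0,0,0]],
  ],
)

```text
t: 8.22
eef_pos: [634.8, 86.7, 167.9]
tcp_rot: [3.141, 0.002, -0.189]
ft_force: [-0.1, -0.7, 0.5]
opening: 0.501
```

```bash
python3 - <<'E'
from h import *
w=shot('wrist','w6.png');s=shot('side','s6.png');p=shot('top','t6.png')
st=env.state();print(st['eef_pos'],st['tcp_rot'],st['ft_force'],st['opening'])
th=-.19;R=np.array([[np.cos(th),-np.sin(th),0],[np.sin(th),np.cos(th),0],[0,0,1]]);o=np.array([555.7,99.5,0])
for q,n in ((w,'w'),(s,'s'),(p,'p')):
  print(n,'knob pred',proj(q,R@[80,0,115]+o)[0],proj(q,R@[80,0,69]+o)[0],'pin',proj(q,R@[0,-68,79]+o)[0])
  for t in ['latch_knob','tray_pin']:
        for r in env.tip_of(t,q)[:3]: print(n,t,np.round(r['point'],0),round(r['score'],2),R.T@(r['point']-o))
cv2.imwrite('pics/s6b.png',cv2.resize(s['pixels'][150:300,130:310],None,fx=4,fy=4,interpolation=cv2.INTER_CUBIC))
E
```

```text
[634.49147387  84.4417017  168.98388374] [ 3.14127834e+00  1.30079981e-03 -1.91741072e-01] [ 0.22252692 -0.64911043  0.01151782] 0.4994785445477435
w knob pred [260.42105139 207.47084492] [259.83500819 189.86840646] pin [333.3085241  276.36752463]
w latch_knob [635.  84.  96.] 0.62 [80.69827732 -0.77332917 96.        ]
s knob pred [187.64305848 191.6125365 ] [189.24420453 205.12455387] pin [226.08064503 204.22872963]
s latch_knob [634.  86.  97.] 0.97 [79.73135699  1.07736396 97.        ]
s latch_knob [543.  58.  25.] 0.35 [ -4.41475193 -42.70222436  24.7       ]
s tray_pin [539.  32.  79.] 0.86 [ -4.13872646 -69.02377086  78.6       ]
s tray_pin [248. 386.  72.] 0.63 [-355.84020308  223.11147409   71.8       ]
p knob pred [222.38032198 144.66063383] [223.58721005 148.75689733] pin [239.08790558 177.11262242]
p tray_pin [ 280. -234.   73.] 0.84 [-208.16581373 -379.54415289   72.6       ]
p tray_pin [544.  33.  81.] 0.6 [  1.20941014 -67.18055766  80.6       ]
```

View pics/w6.png

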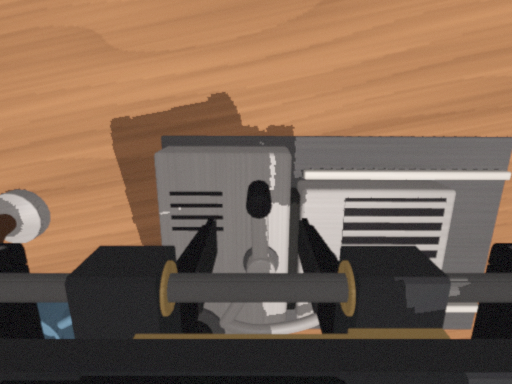

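View pics/s6b.png

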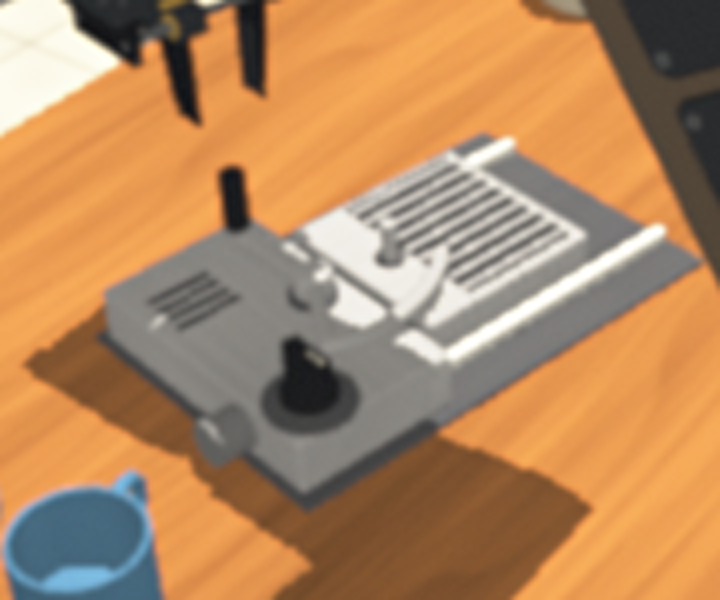

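The knob is centred between the fingers in the wrist view at (260,200), and the tray pin is at about y=-68. Descending on the knob.

Request:
drive_tool(
  increments=[
    [[0,0,0.9],[0,0,0]],
    [[0,0,0.9],[0,0,0]],
    [[0,0,0.7],[0,0,0]],
    [[0,0,0.5],[0,0,0]],
    [[0,0,0],[0,0,0]],
  ],
)

```text
t: 9.08
eef_pos: [633.7, 84.7, 76.6]
tcp_rot: [3.14, 0.005, -0.192]
ft_force: [-0.9, -0.1, 0.6]
opening: 0.495
```

Request:
drive_tool(
  increments=[
    [[0,0,0],[0,0,0]],
    [[0,0,0],[0,0,0]],
    [[0,0,0],[0,0,0]],
    [[0,0,0],[0,0,0]],
  ],
  jaw=-1,
)

```text
t: 9.42
eef_pos: [635.7, 85.1, 80.8]
tcp_rot: [-3.141, -0.002, -0.191]
ft_force: [0.2, -0.2, -0.1]
opening: 0.276
```

Request:
drive_tool(
  increments=[
    [[0,0,0],[0,0,0]],
    [[0,0,0],[0,0,0]],
    [[0,0,0],[0,0,0]],
  ],
)

```text
t: 9.67
eef_pos: [635.5, 85.1, 80.5]
tcp_rot: [-3.141, -0.001, -0.191]
ft_force: [-0.9, -0.3, 6.2]
opening: 0.205
```

Gripped at 19.5 mm. Turning along the arc, with the tool yawing with the lever.

Request:
drive_tool(
  increments=[
    [[-0.0085,-0.213,0],[0,0,-1]],
    [[-0.0085,-0.213,0],[0,0,-1]],
    [[-0.0085,-0.213,0],[0,0,-1]],
  ],
)

```text
t: 9.92
eef_pos: [636.5, 104.4, 80.4]
tcp_rot: [-3.141, -0.0, 0.052]
ft_force: [-3.8, 0.7, 8.7]
opening: 0.208
```

Request:
drive_tool(
  increments=[
    [[-0.0085,-0.213,0],[0,0,-1]],
    [[-0.0085,-0.213,0],[0,0,-1]],
    [[0,0,0],[0,0,0]],
  ],
)

```text
t: 10.17
eef_pos: [634.4, 117.9, 80.5]
tcp_rot: [-3.141, 0.0, 0.215]
ft_force: [-4.0, 0.5, 8.5]
opening: 0.207
```

```bash
cat > chk.py <<'E'
from h import *
st=env.state();o=np.array([555.7,99.5]);th=-.19
d=st['eef_pos'][:2]-o; c,s=np.cos(th),np.sin(th)
x,y=c*d[0]+s*d[1],-s*d[0]+c*d[1]
print('dock xy',x,y,'r',np.hypot(x,y),'ang',np.arctan2(y,x),'yaw',st['tcp_rot'][2]-th,'f',st['ft_force'],'mom',st['moment'],'z',st['eef_pos'][2],'t',st['t'],st['opening'],st['joints'])
E
python3 chk.py
```

```text
dock xy 73.80061184055268 32.98065869597956 r 80.8347335992432 ang 0.42026354734697197 yaw 0.40451630168443514 f [-4.04061627  0.50420506  8.49955541] mom [ 0.08310229  0.67750869 -0.03176668] z 80.46786604838496 t 10.1667 0.20740888788978318 [8.14289389e-02 6.67603801e-01 1.62953930e+00 2.79778266e-04
 8.44595911e-01 1.43752318e+00]
```

Request:
drive_tool(
  increments=[
    [[-0.0085,-0.213,0],[0,0,-1]],
    [[-0.0085,-0.213,0],[0,0,-1]],
    [[-0.0085,-0.213,0],[0,0,-1]],
    [[0,0,0],[0,0,0]],
  ],
)

```text
t: 10.5
eef_pos: [627.8, 135.9, 80.4]
tcp_rot: [-3.141, 0.001, 0.454]
ft_force: [-5.6, 0.7, 7.7]
opening: 0.204
```

Request:
drive_tool(
  increments=[
    [[-0.0085,-0.213,0],[0,0,-1]],
    [[-0.0085,-0.213,0],[0,0,-1]],
    [[-0.0085,-0.213,0],[0,0,-1]],
    [[0,0,0],[0,0,0]],
  ],
)

```text
t: 10.83
eef_pos: [617.1, 151.9, 80.4]
tcp_rot: [-3.141, 0.001, 0.694]
ft_force: [-6.3, -0.2, 9.3]
opening: 0.206
```

```bash
cat >>chk.py <<'E'
import sys
n=sys.argv[1]
s=env.read_camera('side'); cv2.imwrite(f'pics/{n}.png',cv2.resize(s['pixels'][150:300,130:310],None,fx=4,fy=4,interpolation=cv2.INTER_CUBIC))
E
python3 chk.py s7
```

```text
dock xy 50.40869885018188 63.03988532680738 r 80.71594676261533 ang 0.8962799189566891 yaw 0.8840041174719784 f [-6.33720892 -0.21749334  9.32458369] mom [ 0.00565629  1.05842832 -0.2296835 ] z 80.43011717119182 t 10.8333 0.20569333585365301 [1.37331437e-01 6.56691653e-01 1.65483004e+00 3.64396998e-04
 8.31453222e-01 1.01387842e+00]
```

View pics/s7.png

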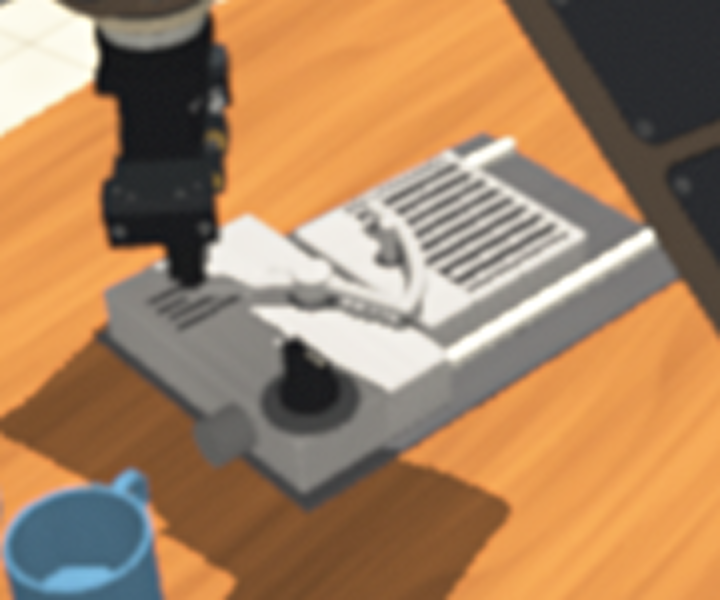

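The crescent is now outside the pin at about (390,230), so the hook is catching. Continuing.

Request:
drive_tool(
  increments=[
    [[-0.0085,-0.213,0],[0,0,-1]],
    [[-0.0085,-0.213,0],[0,0,-1]],
    [[-0.0085,-0.213,0],[0,0,-1]],
    [[0,0,0],[0,0,0]],
  ],
)

```text
t: 11.22
eef_pos: [604.2, 164.5, 80.4]
tcp_rot: [3.141, -0.0, 0.934]
ft_force: [-2.1, -1.0, 6.8]
opening: 0.204
```

Request:
drive_tool(
  increments=[
    [[-0.0085,-0.213,0],[0,0,-1]],
    [[-0.0085,-0.213,0],[0,0,-1]],
    [[-0.0085,-0.213,0],[0,0,-1]],
    [[0,0,0],[0,0,0]],
  ],
)

```text
t: 11.55
eef_pos: [587.7, 174.0, 80.4]
tcp_rot: [3.141, -0.0, 1.173]
ft_force: [-2.2, -0.3, 7.0]
opening: 0.206
```

```bash
python3 chk.py s8
```

```text
dock xy 17.31015944080329 79.21636378737861 r 81.08559620278031 ang 1.3556605485458013 yaw 1.3632104532905482 f [-2.21635827 -0.28064302  6.96104814] mom [-0.0100284   0.40911423 -0.0208326 ] z 80.423756017094 t 11.55 0.20624383300724036 [ 1.80194149e-01  6.30172077e-01  1.71610463e+00 -8.57078937e-05
  7.94489283e-01  5.77840194e-01]
```

View pics/s8.png

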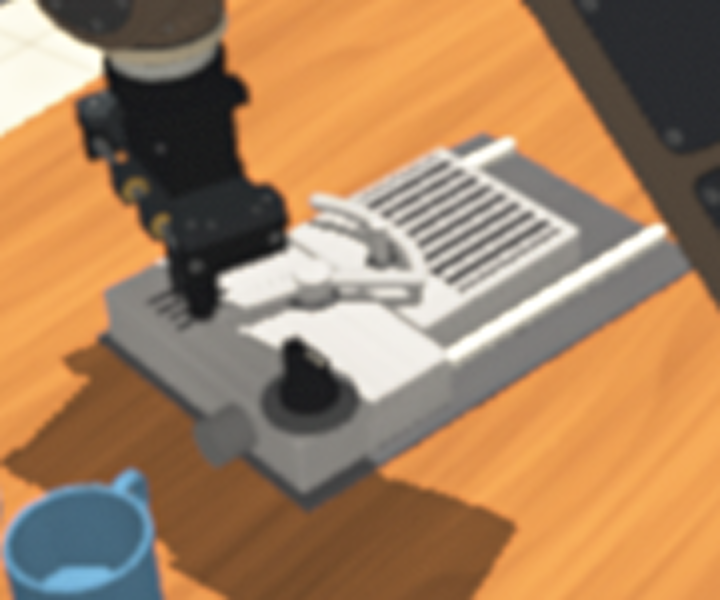

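Request:
drive_tool(
  increments=[
    [[-0.0085,-0.213,0],[0,0,-1]],
    [[-0.0085,-0.213,0],[0,0,-1]],
    [[-0.006,-0.15,0],[0,0,-0.7]],
    [[0,0,0],[0,0,0]],
    [[0,0,0],[0,0,0]],
  ],
)

```text
t: 12.02
eef_pos: [571.3, 179.2, 80.4]
tcp_rot: [3.141, -0.001, 1.384]
ft_force: [-2.2, 1.6, 9.4]
opening: 0.203
```

```bash
python3 chk.py s9
```

```text
dock xy 0.30407658939397386 81.20135566890508 r 81.20192500821788 ang 1.5670516212348635 yaw 1.5735835003419854 f [-2.15960662  1.58532531  9.39842175] mom [ 0.4179172   0.49401974 -0.0075764 ] z 80.42035910188663 t 12.0167 0.2028946259439256 [1.93440536e-01 6.14498874e-01 1.75240981e+00 5.75655938e-04
 7.74260992e-01 3.80241954e-01]
```

View pics/s9.png

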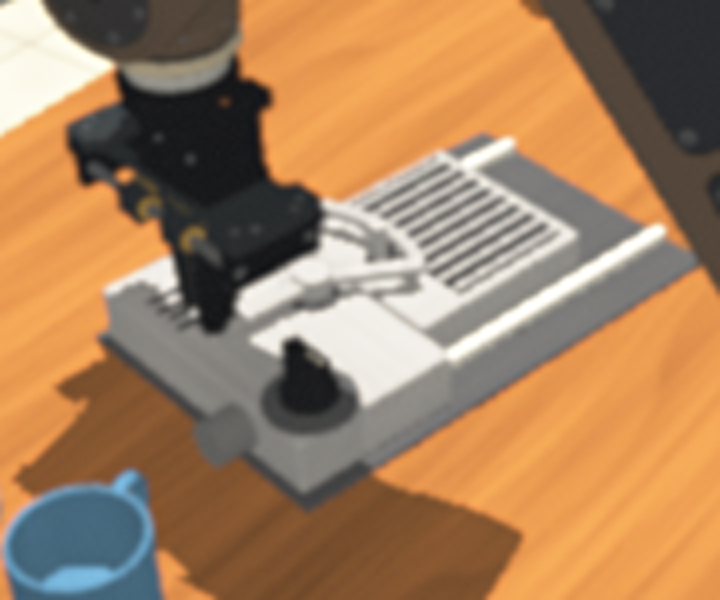

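Request:
drive_tool(
  increments=[
    [[0,-0.04,0],[0,0,-0.15]],
    [[0,0,0],[0,0,0]],
  ],
)

```text
t: 12.23
eef_pos: [570.8, 179.3, 80.4]
tcp_rot: [3.14, -0.001, 1.396]
ft_force: [1.5, 0.1, 7.4]
opening: 0.203
```

Request:
drive_tool(
  increments=[
    [[0,0,0],[0,0,0]],
    [[0,0,0],[0,0,0]],
    [[0,0,0],[0,0,0]],
    [[0,0,0],[0,0,0]],
  ],
  jaw=-0.2,
)

```text
t: 12.57
eef_pos: [570.1, 179.0, 79.4]
tcp_rot: [-3.141, 0.0, 1.396]
ft_force: [0.3, 0.0, -0.8]
opening: 0.392
```

```bash
python3 chk.py s10
```

```text
dock xy -0.8779176240145841 80.74843485988687 r 80.75320719126856 ang 1.5816681540482391 yaw 1.586323423054977 f [ 0.26452685  0.04150488 -0.8317566 ] mom [ 0.02293945 -0.08750465 -0.00440188] z 79.38482312713263 t 12.5667 0.39221829067635844 [ 1.93710093e-01  6.14861117e-01  1.75561222e+00 -1.50270446e-04
  7.71672434e-01  3.68290802e-01]
```

Request:
drive_tool(
  increments=[
    [[0,0,-0.5],[0,0,0]],
    [[0,0,-1],[0,0,0]],
    [[0,0,-1],[0,0,0]],
    [[0,0,-1],[0,0,0]],
    [[0,0,-1],[0,0,0]],
  ],
)

```text
t: 13.03
eef_pos: [569.9, 178.9, 215.9]
tcp_rot: [-3.141, 0.0, 1.397]
ft_force: [0.2, -0.5, -0.6]
opening: 0.398
```

Request:
drive_tool(
  increments=[
    [[-1,0,-0.5],[0,0,0]],
    [[-1,0,0],[0,0,0]],
    [[-1,0,0],[0,0,0]],
    [[-1,0,0],[0,0,0]],
    [[-1,0,0],[0,0,0]],
  ],
)

```text
t: 13.45
eef_pos: [543.7, 30.1, 229.7]
tcp_rot: [3.142, 0.0, 1.397]
ft_force: [0.4, -0.4, -0.0]
opening: 0.397
```

Request:
drive_tool(
  increments=[
    [[-1,0,0],[0,0,0]],
    [[-1,0,0],[0,0,0]],
    [[-1,0,0],[0,0,0]],
    [[-1,0,0],[0,0,0]],
    [[-1,0,0],[0,0,0]],
  ],
)

```text
t: 13.87
eef_pos: [517.8, -117.8, 229.6]
tcp_rot: [-3.142, 0.0, 1.397]
ft_force: [1.1, -0.1, 1.0]
opening: 0.4
```

```bash
python3 chk.py s11; python3 - <<'E'
from h import *
p=env.read_camera('top'); s=env.read_camera('side');w=shot('wrist','w11.png')
cv2.imwrite('pics/t11.png',cv2.resize(p['pixels'][100:250,110:310],None,fx=4,fy=4,interpolation=cv2.INTER_CUBIC))
th=-.19;R=np.array([[np.cos(th),-np.sin(th),0],[np.sin(th),np.cos(th),0],[0,0,1]]);o=np.array([555.7,99.5,0])
for q,n in ((s,'s'),(p,'p')):
  for t in ['latch_knob','tray_pin','cup','tamper','jar','pitcher','dock']:
        for r in env.tip_of(t,q)[:3]: print(n,t,np.round(r['point'],0),round(r['score'],2),np.round(R.T@(r['point']-o),1))
E
```

```text
dock xy 3.780368503999547 -220.5702360433217 r 220.60262966300442 ang -1.5536589356451926 yaw 1.586556572944958 f [ 1.1006946  -0.10396937  1.0026798 ] mom [-0.02713898 -0.13478894  0.01315921] z 229.62567656197936 t 13.8667 0.40036818655314993 [-3.48134791e-01  3.41370022e-01  1.76903590e+00 -7.46750255e-05
  1.03124573e+00 -1.73856669e-01]
s latch_knob [577. 180.  96.] 0.82 [ 5.4 82.5 96.2]
s tray_pin [546.  40.  82.] 0.88 [  1.4 -60.6  82.2]
s tray_pin [246. 384.  74.] 0.64 [-357.4  220.7   74.1]
s tamper [634. 356.  -2.] 0.69 [ 28.6 267.   -2.4]
s jar [ 680. -438.    2.] 0.71 [ 223.7 -504.8    2. ]
s dock [556.  97.   3.] 0.86 [ 1.2 -2.2  2.7]
p latch_knob [570. 180.  95.] 0.89 [-1.3 82.  94.8]
p tray_pin [ 280. -236.   72.] 0.68 [-207.4 -381.3   72.1]
p tray_pin [547.  42.  81.] 0.6 [  1.9 -58.3  81.2]
p tray_pin [638. 359.   1.] 0.59 [ 31.7 270.6   1.3]
p cup [505. 362.   3.] 0.68 [-98.9 247.8   3. ]
p tamper [640. 355.   1.] 0.88 [ 34.6 266.4   0.6]
p jar [ 682. -438.   -0.] 0.69 [ 2.254e+02 -5.045e+02 -2.000e-01]
p jar [639. 358.   0.] 0.22 [ 32.5 269.8   0.4]
p pitcher [558. 101.  -3.] 0.7 [ 2.1  1.5 -3.1]
p pitcher [ 488. -424.    1.] 0.67 [  32.1 -526.6    0.7]
p dock [556. 102.  -3.] 0.67 [ 0.1  2.2 -2.9]
```

View pics/s11.png

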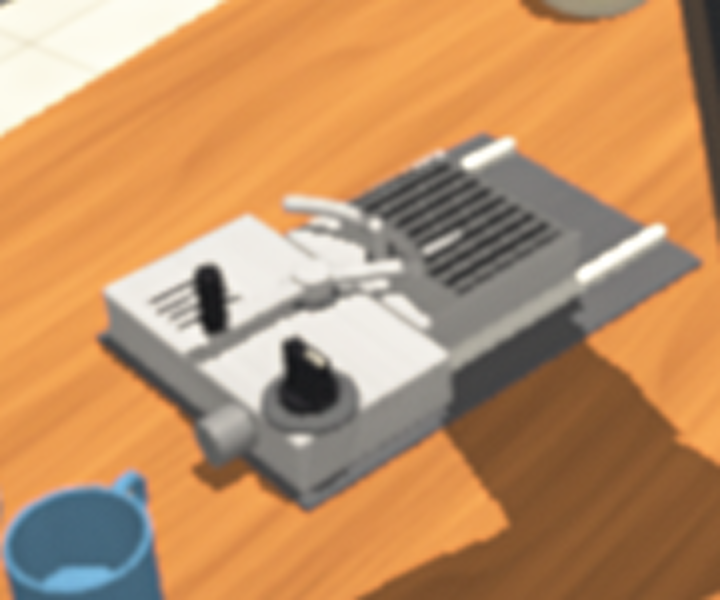

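View pics/t11.png

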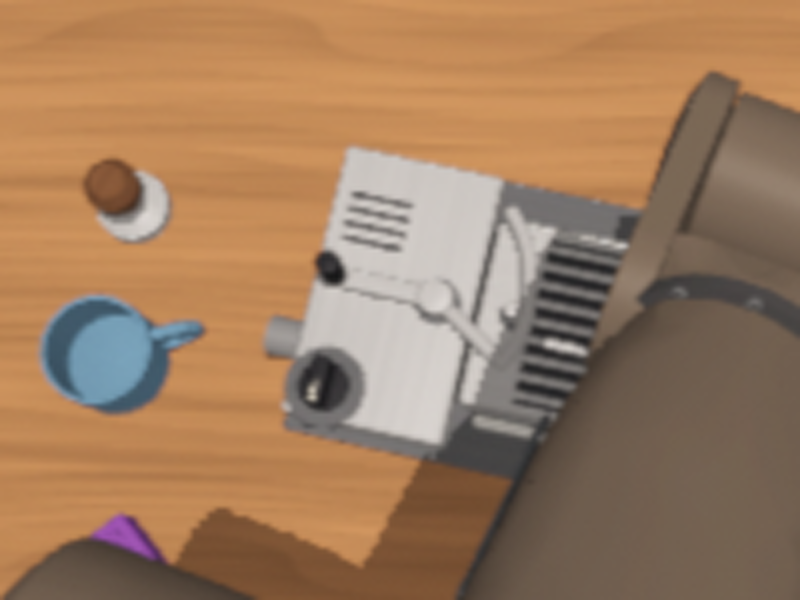

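The lever lies along +y with the knob at (330,268) in the top view. The hook holds the pin, which is at about y=-60. The valve, cup and tamper look unchanged. Handing in.

```bash
python3 -c "
from cell import env
print(env.job_done())"
```

```text
the job is handed in; nothing more can be done
None
```

The tray is latched tight on the gasket and the job is handed in, at about 14 s on the clock.

- **What I did:** I pushed the tray along its rails with the closed fingers until the force rose about 3 N over the last 3 mm. I then gripped the latch knob and turned it along its 80 mm arc, released it and lifted clear.
- **Latch:** At release the arm's position put the lever at about 1.57–1.58 rad. Afterwards the networks placed the knob about 82 mm along the dock's +y, with x at −1 mm (top) and +5 mm (side), so the lever is within a few degrees of the full quarter turn.
- **Tray:** The networks placed the pin at y = −58 to −61 mm, against −60 mm expected for a shut latch. The pictures show the hook around the pin.
- **Forces:** At the ends of the moves they stayed below about 10 N.
- **Bystanders:** The cup, tamper and jar are at their first readings to within a few mm. I saw no change in the valve, but judged it only by eye.
- **Less certain:** The networks gave no pitcher position at the start, so I could not compare it. The arm stayed well above and away from it.
- **Disagreements:** Several network hits were plainly false or look-alikes, such as a "pitcher" at the dock and a "tray_pin" on the tamper. I disregarded them.

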